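# Nest the sample cups in the wash carrier and pin the retaining arm

### The arm

A 6-joint arm with a two-finger parallel gripper is mounted at the origin on the work surface. World frame = base frame: x ahead of the robot, y to its left, z up, the work surface at z = 0. Lengths are in mm, angles in rad, forces in N, time in s.
With the tool pointing down it reaches from about 275 to 750 mm from the base axis. Payload 10.2 kg.
Tool frame: the origin (TCP) lies midway between the tips of the shut fingers; the grasp point (between the pads) lies 19 mm behind it; z points along the fingers, y is the line along which they close (so a half turn about z gives the same grasp; the last joint's range is limited). The gripper opens to 88 mm and grips with 3 to 60 N. Pads are 18 mm wide; open, the fingers measure 123 mm over their backs; the gripper's body (75 mm by 187 mm) begins 45 mm behind the grasp point.
Start: joints at [-1.346, 0.313, 1.498, -0, 1.331, -0.223], TCP at [227.305, -473.248, 238.72] pointing down, gripper open.
Joint ranges: [-2.94, 2.94], [-0.97, 2.17], [0.19, 2.56], [-1.23, 4.37], [0.02, 3.11], [-2.88, 2.88]. Speed limits (rad/s): [2.39, 2.39, 3.01, 3.14, 3.14, 3.14].

### API

Orientations are given as [roll, pitch, yaw] about the fixed x, y, z axes, in that order (R = Rz(yaw) Ry(pitch) Rx(roll)).
In Python, from plant import r gives the robot as it stands.
- The arm moves only by the shell command python3 steer.py 'ROWS' [FORCE]. ROWS is 1 to 5 rows, parted by semicolons, with the numbers parted by spaces; each row has 7 numbers: the finger opening in mm, then dx, dy, dz in normalised numbers (1 is 400 mm), then a rotation vector rx, ry, rz in shares of 90 degrees (1.0 is 90 degrees); each row shifts and turns the commanded pose from where the row before left it, along the tool's axes as they then stand; what a row does not reach is not made up. A row lasts 1/10 s, in which the tool goes at most 50 mm and 0.15 rad, less where a joint would pass 70% of its speed; a pose out of reach is approached as far as the arm can. The fingers move at their own pace and stop on an object; FORCE is the grip in N (left out, the last holds). Time passes only in rows, so rows that do not move let the fingers close. It prints the time, the measured TCP pose, the force, the opening and the grip force at its end. A shift or turn number past 1, either way, is cut back to 1. Input that does not fit is refused with a message, and nothing moves.
- r.read_state(): the state, without advancing time (a new reading comes with each control period).
- r.snapshot(name): name is "side" or "top"; returns the picture (384x512x3 uint8, blue, green, red); there is no depth.
- r.calibration(name): a dict with "fx", "fy", "cx", "cy" (pixels), "extrinsics" (4x4, takes a point from camera to world coordinates). Camera axes: x right, y down, z forward; pixel columns grow to the right and rows downward; lengths in mm; the calibration is good to about 2 mm. A picture is of the moment at which its call begins. calibration takes no time and is no camera call.
- r.hand_in(): hands the job in; it is judged then, once.
The state is a dict: "time_s": time; "joints": joint angles; "joint_vel": joint speeds; "joint_efforts": joint torques, N m; "position": TCP position; "tool_rot": TCP orientation; "contact_force": force on the tool from outside, world axes, zero at the start; "moment": the same for the moment, N m; "grip_width": finger opening in mm; "gripper_force": force on a finger pad.
Only numpy, scipy, OpenCV 4.12 (cv2) and the standard library are available. Lean on these libraries where they do the work, as an engineer would, in place of code of your own. Each camera call takes 0.05 s, during which the arm holds its last target. There are 200 camera calls.

### The job

Get the used steel sample cups ready for the washer: nest every cup on the bench into one straight stack standing in the tube seat of the white carrier. Then swing the carrier's retaining arm fully shut so that its lug lies in the fork, and after that fetch the locking pin from its grey block and push it down through fork and lug until its head sits on the fork. Leave the other things on the bench standing where they are.

Things in the scene. Friction and masses are not known exactly. Their poses are not given: they have to be found in the camera images.
- cup1: steel sample cup, one of up to 5 alike, upright on the bench: 68 high, open top; body tapers out from 40 diameter at the foot to 53 at height 40; above that a straight collar, 64 outside (57 inside), up to the rim. 90 g. Nested, its collar rests on the rim below, 28 higher per cup; grip the collar, tips 42 or more above the foot. Origin: centre of the underside
- cup2: steel sample cup, one of up to 5 alike, upright on the bench: 68 high, open top; body tapers out from 40 diameter at the foot to 53 at height 40; above that a straight collar, 64 outside (57 inside), up to the rim. 90 g. Nested, its collar rests on the rim below, 28 higher per cup; grip the collar, tips 42 or more above the foot. Origin: centre of the underside
- cup3: steel sample cup, one of up to 5 alike, upright on the bench: 68 high, open top; body tapers out from 40 diameter at the foot to 53 at height 40; above that a straight collar, 64 outside (57 inside), up to the rim. 90 g. Nested, its collar rests on the rim below, 28 higher per cup; grip the collar, tips 42 or more above the foot. Origin: centre of the underside
- cup4: steel sample cup, one of up to 5 alike, upright on the bench: 68 high, open top; body tapers out from 40 diameter at the foot to 53 at height 40; above that a straight collar, 64 outside (57 inside), up to the rim. 90 g. Nested, its collar rests on the rim below, 28 higher per cup; grip the collar, tips 42 or more above the foot. Origin: centre of the underside
- cup5: steel sample cup, one of up to 5 alike, upright on the bench: 68 high, open top; body tapers out from 40 diameter at the foot to 53 at height 40; above that a straight collar, 64 outside (57 inside), up to the rim. 90 g. Nested, its collar rests on the rim below, 28 higher per cup; grip the collar, tips 42 or more above the foot. Origin: centre of the underside
- seat (a point): where the foot centre of the lowest cup comes, 14 above the bench, on the axis of the carrier's seat: an upright tube, mouth 57 inside, 68 outside, top 54 above the bench (49 inside in its lowest 12), on whose top the lowest cup's collar rests. Axes: the carrier's, x roughly away from the robot, z up. Carrier: fixed white plate, 12 thick, x -130 to 120, y -125 to 50 of the seat
- fork_top (a point): centre of the pin hole's mouth on the fork's top face, 62 above the bench, at x -95, y -85 in the seat's frame (same axes). Fork: two aluminium plates 50 by 36, tops at 62 and 34 above the bench, 20 gap for the arm's lug, open to -y; vertical 11 diameter holes with chamfered mouths
- hinge (a point): the retaining arm's vertical hinge axis, 46 above the bench, at x 85, y -85 of the seat's frame; the fork hole is 180 from it along the carrier's -x
- keeper (a joint): retaining arm angle, rad: 0 is fully shut, at its stop, lug hole in line with the fork's (bar along the carrier's -x from the hinge); grows as it swings out to the carrier's -y, up to 1.3. Steel bar 12 wide, 40 to 52 above the bench, 180 from hinge to the 13 hole in its 30 square lug. Stiff hinge, 0.12 N m: stays where left, about 1 N at the knob moves it
- keeper_knob (a point): top centre of the black knob on the bar: 14 diameter, 28 tall, its top 80 above the bench, 125 from the hinge axis along the bar. Push knob or bar sideways with a fingertip, or pinch the knob
- pin: headed locking pin standing in the hole of its block: steel shank 8 diameter and 36 long with a tapered foot, then a head 22 diameter and 4 thick, then a black grip 16 diameter and 24 tall on top (64 in all); 60 g. Origin: centre of the foot end, z up along the pin
- pin_head (a point): centre of the underside of the pin's head, 36 above its foot; lies on point fork_top when the pin is fully home
- pin_block: fixed grey block 56 by 56 by 50 high in which the pin is parked, head on its top face; hole 11 diameter, 44 deep. Origin: centre of its underside
- reagent_bottle: bystander among the cups: closed amber bottle, 58 diameter, 115 high, upright. Origin: centre of its underside
- beaker: bystander: glass beaker 72 across the rim, 85 high. Origin: centre of its underside
- wash_bottle: bystander: white bottle with red cap, 68 diameter, 150 high. Origin: centre of its underside
- timer: bystander: small white timer 50 by 75 by 30, lying flat. Origin: centre of its underside
- culture_dish: bystander: flat round dish 70 diameter, 17 high. Origin: centre of its underside
- pipette: bystander: pipette lying flat, about 220 long, 22 high. Origin: under its middle

How it is judged:
By the outcome, as a careful person would: the job done as asked, in the order asked, and still so for the second after the job is handed in, with the robot touching nothing.
Of cup1, cup2, cup3, cup4, cup5 only 3 to 5 are there at a start; the rules pass over those that are not, and their reading is None.
At some moment in a run one of cup1, cup2, cup3, cup4, cup5 may be knocked a few centimetres aside while the robot is not near it.
It also fails if it takes over 210 s, if anything falls off the work surface, if the arm or the gripper's body presses on something with over 40 N, if the wrist force passes 120 N, or if a joint passes its speed limit or range.

## Working session

There is one attempt and no reset: what is moved stays moved. The work goes in short steps, Python scripts to look and compute and a shell command to move; the robot and the scene stay as the last step left them, time stands still between calls to the robot, and variables do not carry over. Pictures are saved under pics/ and viewed, at most 14 in all, crops included, and the job is handed in when it is done.

```bash
ls; mkdir -p pics
python3 - <<'E'
from plant import r
import cv2,numpy as np
s=r.read_state();print({k:np.round(v,3) for k,v in s.items()})
for n in("side","top"):
    im=r.snapshot(n);cv2.imwrite(f"pics/{n}0.png",im)
    c=r.calibration(n);print(n,{k:np.round(v,3).tolist() for k,v in c.items()})
E
```

```text
pics
plant.py
steer.py
{'time_s': np.float64(0.0), 'joints': array([-1.346,  0.313,  1.498, -0.   ,  1.331, -0.223]), 'joint_vel': array([-0.001, -0.002,  0.   ,  0.   , -0.001,  0.   ]), 'joint_efforts': array([-0.0000e+00, -4.0221e+01, -2.5227e+01,  6.9000e-02,  3.5000e-02,
       -0.0000e+00]), 'position': array([ 227.242, -473.012,  238.167]), 'tool_rot': array([-3.14 , -0.   ,  0.448]), 'contact_force': array([0.367, 1.149, 0.045]), 'moment': array([ 0.031, -0.028, -0.001]), 'gripper_force': np.float64(0.0), 'grip_width': np.float64(88.306)}
side {'fx': 454.525, 'fy': 454.525, 'cx': 258.813, 'cy': 189.391, 'extrinsics': [[0.866, -0.246, 0.435, -98.08], [-0.5, -0.459, 0.735, -1159.403], [0.019, -0.854, -0.52, 863.509], [0.0, 0.0, 0.0, 1.0]]}
top {'fx': 371.461, 'fy': 371.461, 'cx': 250.865, 'cy': 192.39, 'extrinsics': [[-0.001, -0.992, 0.127, 399.206], [-1.0, -0.002, -0.019, -67.467], [0.019, -0.127, -0.992, 1227.256], [0.0, 0.0, 0.0, 1.0]]}
```

View pics/top0.png

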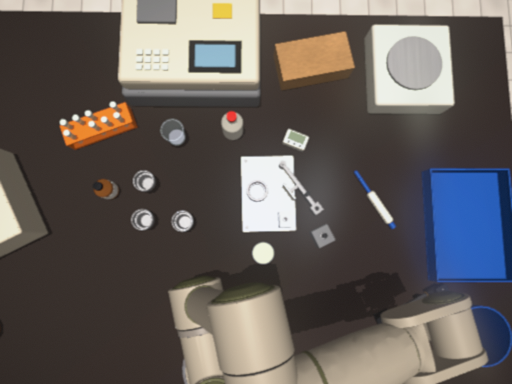

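View pics/side0.png

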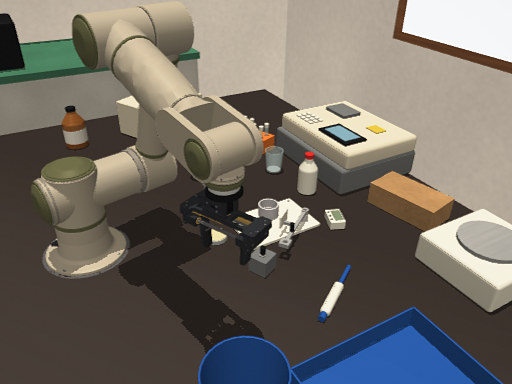

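The top view shows three cups (144,181), (142,219) and (183,221). The seat is at (257,191), the swung-out arm's lug at (317,208), the pin block at (322,236) and the amber bottle at (106,189). Next I'll enlarge the image and measure.

```bash
cat > h.py <<'E'
from plant import r
import cv2,numpy as np
def ray(n,u,v):
    c=r.calibration(n);E=np.array(c["extrinsics"])
    d=E[:3,:3]@np.array([(u-c["cx"])/c["fx"],(v-c["cy"])/c["fy"],1]);return E[:3,3],d
def at(n,u,v,z):
    o,d=ray(n,u,v);return o+d*(z-o[2])/d[2]
def px(n,p):
    c=r.calibration(n);E=np.linalg.inv(np.array(c["extrinsics"]));q=E[:3,:3]@np.array(p,float)+E[:3,3]
    return np.array([c["fx"]*q[0]/q[2]+c["cx"],c["fy"]*q[1]/q[2]+c["cy"]])
E
python3 - <<'E'
import cv2,numpy as np
from h import *
a=cv2.imread("pics/top0.png");s=cv2.imread("pics/side0.png")
A=cv2.resize(a[150:250,80:200],None,fx=3.3,fy=3.3,interpolation=cv2.INTER_CUBIC)
B=cv2.resize(a[145:255,233:338],None,fx=3.8,fy=3.8,interpolation=cv2.INTER_CUBIC)
H=max(A.shape[0],B.shape[0]);P=lambda x:cv2.copyMakeBorder(x,0,H-x.shape[0],0,0,cv2.BORDER_CONSTANT)
cv2.imwrite("pics/crop0.png",np.hstack([P(A),P(B)]));print(A.shape,B.shape)
g=cv2.cvtColor(a,cv2.COLOR_BGR2GRAY)
m=((g>75)).astype(np.uint8)
for k in cv2.findContours(m,cv2.RETR_EXTERNAL,cv2.CHAIN_APPROX_NONE)[0]:
    x,y,w,h=cv2.boundingRect(k)
    if 80<x<400 and 100<y<270 and w*h>100:
        mr=cv2.minAreaRect(k);print((x,y,w,h),np.round(mr[0],1),np.round(mr[1],1),round(mr[2],1),"z12",np.round(at("top",*mr[0],12)),"z68",np.round(at("top",*mr[0],68)))
E
```

```text
(330, 396, 3) (418, 399, 3)
(251, 241, 24, 24) [262.5 252.5] [23. 23.] 90.0 z12 [ 359. -129.   12.] z68 [ 360. -126.   68.]
(171, 210, 23, 22) [182.  220.5] [21. 22.] 90.0 z12 [462. 133.  12.] z68 [459. 124.  68.]
(130, 208, 24, 23) [141.5 219. ] [21.9 21.9] 45.0 z12 [467. 264.  12.] z68 [463. 249.  68.]
(95, 180, 23, 19) [106. 189.] [18. 22.] 90.0 z12 [565. 384.  12.] z68 [557. 363.  68.]
(355, 171, 40, 58) [374.5 199.1] [68.5 10. ] 55.7 z12 [ 533. -501.   12.] z68 [ 527. -481.   68.]
(132, 170, 23, 22) [143.  180.5] [21. 22.] 90.0 z12 [593. 264.  12.] z68 [584. 249.  68.]
(240, 154, 96, 95) [287.3 201.3] [94.8 93.8] 88.8 z12 [ 525. -211.   12.] z68 [ 519. -204.   68.]
(282, 128, 28, 24) [295.3 139.6] [24.9 18. ] 21.8 z12 [ 734. -241.   12.] z68 [ 718. -233.   68.]
(160, 118, 25, 28) [172.  131.5] [27. 24.] 90.0 z12 [760. 173.  12.] z68 [743. 162.  68.]
(221, 111, 23, 29) [232. 125.] [28. 22.] 90.0 z12 [784. -28.  12.] z68 [766. -29.  68.]
```

View pics/crop0.png

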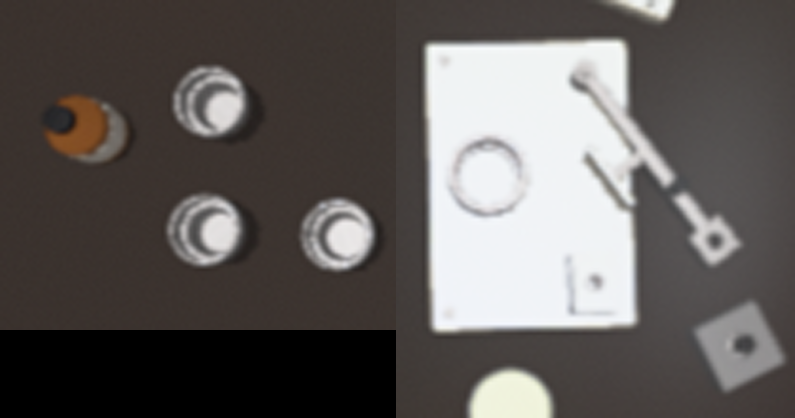

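```bash
cat > car.py <<'E'
from h import *
def plate(a):
    g=cv2.cvtColor(a,cv2.COLOR_BGR2GRAY).astype(float)
    # sub-pixel edges of the plate: half-level crossings along rows/cols
    def cross(p):
        lv=140; i=np.where((p[:-1]<lv)!=(p[1:]<lv))[0]
        return [k+(lv-p[k])/(p[k+1]-p[k]) for k in i]
    L=[(cross(g[v,228:262])[0]+228,v) for v in range(162,226,2)]
    Bt=[(u,cross(g[215:245,u])[0]+215) for u in range(246,290,2)]
    T=[(u,cross(g[142:168,u])[-1]+142) for u in range(246,280,2)]
    out=[]
    for E in(L,Bt,T):
        q=np.array([at("top",u,v,12)[:2] for u,v in E],np.float32)
        l=cv2.fitLine(q,cv2.DIST_HUBER,0,.01,.01).ravel();out.append(l)
    return out
E
python3 - <<'E'
from car import *
a=cv2.imread("pics/top0.png")
L,B,T=plate(a)
d=L[:2]*np.sign(L[0]);nb=B[:2]*np.sign(-B[1]) # x axis dir ; -y dir
yaw=[np.arctan2(d[1],d[0])]+[np.arctan2(n[0],-n[1]) for n in(nb,T[:2]*np.sign(-T[1]))]
print("yaws",np.round(yaw,4))
y=np.mean(yaw);X=np.array([np.cos(y),np.sin(y)]);Y=np.array([-X[1],X[0]])
xb=B[2:]@X;xt=T[2:]@X;yl=L[2:]@Y;print("len",xt-xb)
xs=(xb+130+xt-120)/2;ys=yl-50
S=xs*X+ys*Y;print("seat from plate",S)
F=S-95*X-85*Y;H=S+85*X-85*Y;print("fork",F,"hinge",H,"px seat54",px("top",[*S,54]),"fork",px("top",[*F,62]),"hinge52",px("top",[*H,52]))
# rim/ring darkness
g=cv2.cvtColor(a,cv2.COLOR_BGR2GRAY).astype(float)
np.set_printoptions(linewidth=200)
f=px("top",[*F,62]).round().astype(int);print(f,"\n",g[f[1]-5:f[1]+6,f[0]-6:f[0]+7].astype(int))
m=(g<215).astype(np.uint8);m[:,:245]=0
for k in cv2.findContours(m,cv2.RETR_LIST,cv2.CHAIN_APPROX_NONE)[0]:
    x,yy,w,h=cv2.boundingRect(k)
    if w>14 and 240<x<275 and yy<215 and yy>170 and w<35: e=cv2.fitEllipse(k);print("ring",np.round(e[0],2),np.round(e[1],1),at("top",*e[0],54))
# lug, block
hsv=cv2.cvtColor(a,cv2.COLOR_BGR2HSV)
for lo,hi,bx in((80,170,(308,222,340,252)),(110,255,(308,197,328,218))):
    x0,y0,x1,y1=bx;mm=np.zeros_like(m);mm[y0:y1,x0:x1]=((g>lo)&(g<=hi))[y0:y1,x0:x1]
    k=max(cv2.findContours(mm,cv2.RETR_EXTERNAL,cv2.CHAIN_APPROX_NONE)[0],key=cv2.contourArea);mr=cv2.minAreaRect(k);print(mr)
    z=50 if lo==80 else 52
    print(at("top",*mr[0],z),[np.round(at("top",*c,z)[:2],1) for c in cv2.boxPoints(mr)])
print(g[226:247,310:336].astype(int));print(g[199:217,308:326].astype(int))
E
```

```text
yaws [0.0248 0.021  0.0219]
len 251.45526
seat from plate [ 557.2317  -108.43202]
fork [ 464.17587 -195.55618] hinge [ 644.13    -191.49037] px seat54 [256.53508905 189.86563454] fork [284.42976255 218.9554754 ] hinge52 [282.16755053 163.31982407]
[284 219] 
 [[214 229 240 242 242 242 242 242 242 242 242 242 242]
 [220 225 236 242 243 243 242 241 242 242 242 242 242]
 [218 220 234 242 242 240 236 232 236 240 242 242 242]
 [208 215 233 242 241 229 204 190 207 231 240 242 242]
 [205 213 234 241 236 219 179 154 168 211 236 241 242]
 [207 212 233 240 234 224 204 168 167 208 236 241 242]
 [209 208 232 240 235 228 223 194 186 221 238 242 242]
 [215 201 229 241 241 236 229 220 222 235 241 242 242]
 [218 202 229 241 243 241 240 239 239 241 242 242 242]
 [219 204 230 241 242 242 242 242 242 242 242 241 242]
 [216 201 230 242 243 242 242 242 242 242 242 242 242]]
ring [256.52 194.97] [11.7 17.3] [ 540.85282676 -108.34975839   54.        ]
ring [256.58 190.5 ] [17.  17.9] [ 555.18770424 -108.5798335    54.        ]
((322.9000549316406, 235.300048828125), (20.124608993530273, 19.230182647705078)
[... 3298 characters left out ...]
194 172 129  96  83  82]
 [ 82  86 122 175 206 206 174 122  84  82 118 169 194 191 165 123  90  81]
 [ 82  80  96 139 182 203 190 144 101  99 137 179 197 192 172 133  96  81]
 [ 83  80  79  99 142 186 201 176 147 145 170 192 189 163 129 101  85  80]
 [ 82  82  79  80 105 156 193 201 196 195 198 190 162 120  91  82  81  80]
 [ 84  84  82  79  85 122 171 200 205 201 187 159 120  91  81  81  81  81]
 [ 83  83  84  81  79  94 136 175 188 173 140 108  89  82  82  81  82  81]
 [ 82  83  85  83  80  79  97 130 139 122  96  83  81  82  82  82  81  79]
 [ 82  83  83  83  83  80  80  91  94  88  83  81  82  82  82  81  80  79]
 [ 82  84  84  83  83  82  82  82  82  81  83  82  82  82  81  80  80  79]]
```

The rows are not in the units I measure in: shifts go in shares of 400 mm and turns go in shares of 90 degrees. I convert before sending: -0.14 rad is -0.0891.

```bash
python3 steer.py '88 0 0 0 0 0 -0.0891;88 0 0 0 0 0 -0.0891;88 0 0 0 0 0 -0.0891;88 0 0 0 0 0 -0.0891' 12
python3 steer.py '88 0 0 0 0 0 -0.0891;88 0 0 0 0 0 -0.0891;88 0 0 0 0 0 -0.0891;88 0 0 0 0 0 -0.091;88 0 0 0 0 0 0'
python3 steer.py '88 0.1 0.04 0 0 0 0;88 0.1 0.04 0 0 0 0;88 0.1 0.04 0 0 0 0;88 0.1 0.04 0 0 0 0;88 0.1 0.04 0 0 0 0'
python3 steer.py '88 0.1 0.04 0 0 0 0;88 0.1 0.04 0 0 0 0;88 0.1 0.04 0 0 0 0;88 0.1 0.04 0 0 0 0;88 0 0 0 0 0 0'
```

```text
time_s: 0.5
position: [227.3, -473.1, 238.4]
tool_rot: [-3.141, -0.001, 1.014]
contact_force: [-0.4, -0.5, 0.0]
grip_width: 88.1
gripper_force: 0.0
time_s: 1.0
position: [227.3, -473.1, 238.4]
tool_rot: [-3.141, -0.001, 1.572]
contact_force: [0.4, 1.4, 0.1]
grip_width: 88.2
gripper_force: 0.0
time_s: 1.5
position: [307.5, -271.6, 238.6]
tool_rot: [3.142, -0.0, 1.566]
contact_force: [0.9, -0.3, -0.4]
grip_width: 88.0
gripper_force: 0.0
time_s: 2.0
position: [372.1, -109.5, 238.8]
tool_rot: [3.141, -0.001, 1.572]
contact_force: [0.1, -0.2, -0.4]
grip_width: 87.9
gripper_force: 0.0
```

Run:
```python
from h import *
for n in("side","top"): cv2.imwrite(f"pics/{n}1.png",r.snapshot(n))
s=cv2.imread("pics/side1.png");t=cv2.imread("pics/top1.png")
S=cv2.resize(s,(400,300));T=cv2.resize(t,(400,300));C=cv2.resize(s[180:280,200:340],(800,300) if 0 else (400,286),interpolation=cv2.INTER_CUBIC)
cv2.imwrite("pics/v1.png",np.vstack([np.hstack([S,T]),np.hstack([C,np.zeros_like(C)])]))
```

```text
(no output)
```

View pics/v1.png

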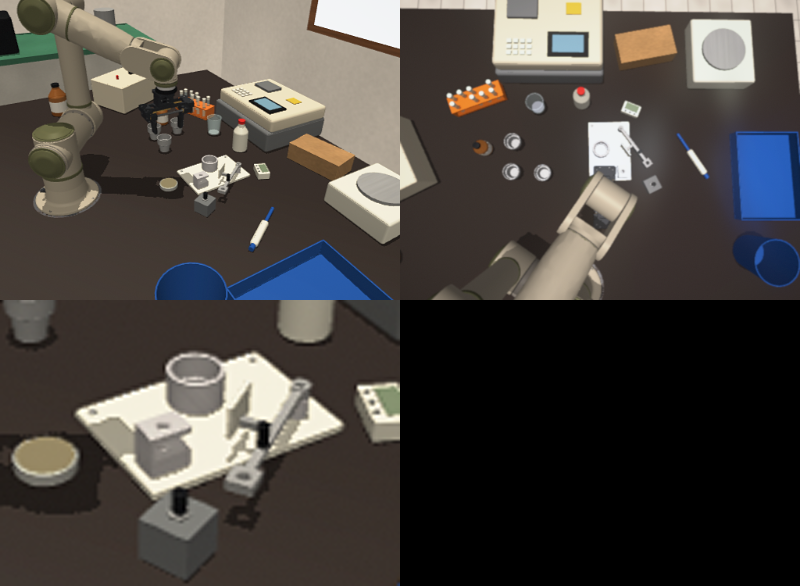

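The side view shows the fork, the seat ring, the lug and the pin in its block, all unobstructed. A retaining plate is fixed to the arm. The top view shows only three cups, so I'll take the nearest one first.

To row units: 46 mm is 0.115, 17 mm is 0.0425.

```bash
python3 steer.py '88 0.115 0.0425 0 0 0 0;88 0.115 0.0425 0 0 0 0;88 0.115 0.0425 0 0 0 0;88 0.115 0.0425 0 0 0 0;88 0.115 0.0425 0.025 0 0 0'
python3 steer.py '88 0 0 0.1 0 0 0;88 0 0 0.1 0 0 0;88 0 0 0.05 0 0 0;88 0 0 0 0 0 0'
python3 - <<'E'
from h import *
print(np.round(r.read_state()["position"],1))
for n in("side","top"): cv2.imwrite(f"pics/{n}2.png",r.snapshot(n))
a=cv2.imread("pics/top2.png");g=cv2.cvtColor(a,cv2.COLOR_BGR2GRAY)
for k in cv2.findContours((g>75).astype(np.uint8),cv2.RETR_EXTERNAL,cv2.CHAIN_APPROX_NONE)[0]:
    x,y,w,h=cv2.boundingRect(k)
    if 80<x<230 and 150<y<270 and w*h>100:
        e=cv2.minAreaRect(k);print((x,y,w,h),np.round(at("top",*e[0],68)))
E
```

```text
time_s: 2.6
position: [457.6, 117.1, 229.5]
tool_rot: [3.139, 0.0, 1.566]
contact_force: [0.5, -1.3, 1.2]
grip_width: 88.0
gripper_force: 0.0
time_s: 3.0
position: [455.3, 115.3, 126.4]
tool_rot: [-3.136, 0.0, 1.567]
contact_force: [0.5, -0.3, 0.8]
grip_width: 88.0
gripper_force: 0.0
[455.3 115.3 126.4]
(95, 180, 23, 19) [557. 363.  68.]
(132, 170, 23, 22) [584. 249.  68.]
```

View pics/top2.png

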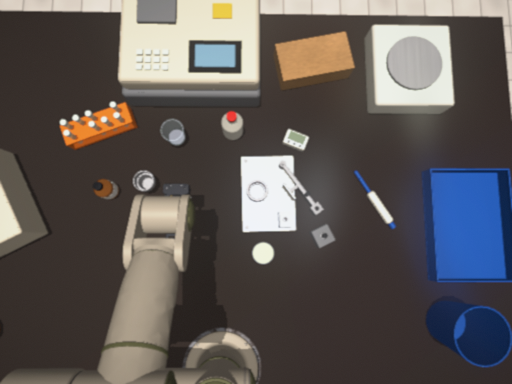

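To row units: 30 mm is 0.075, 20 mm is 0.05.

```bash
python3 steer.py '88 0.02 0.0088 0.05 0 0 0;88 0 0 0.075 0 0 0;88 0 0 0.075 0 0 0;88 0 0 0.0025 0 0 0;88 0 0 0 0 0 0'
python3 steer.py '55 0 0 0 0 0 0;55 0 0 0 0 0 0;55 0 0 0 0 0 0;55 0 0 0 0 0 0;55 0 0 0 0 0 0' 15
```

```text
time_s: 3.6
position: [460.8, 124.3, 49.2]
tool_rot: [3.14, -0.0, 1.57]
contact_force: [-0.4, 0.0, -0.2]
grip_width: 88.0
gripper_force: 0.0
time_s: 4.1
position: [460.2, 124.7, 48.6]
tool_rot: [3.14, 0.0, 1.571]
contact_force: [-2.3, -0.5, 7.6]
grip_width: 64.6
gripper_force: 15.0
```

Run:
```python
from h import *
im=r.snapshot("side");cv2.imwrite("pics/side3.png",im)
u,v=px("side",[459,124,60]).astype(int);cv2.imwrite("pics/c3.png",cv2.resize(im[v-50:v+50,u-60:u+60],None,fx=4,fy=4,interpolation=cv2.INTER_CUBIC));print(u,v)
print(np.round(r.read_state()["position"],1),r.read_state()["grip_width"])
```

```text
209 177
[460.1 124.7  48.5] 64.57340302964661
```

View pics/c3.png

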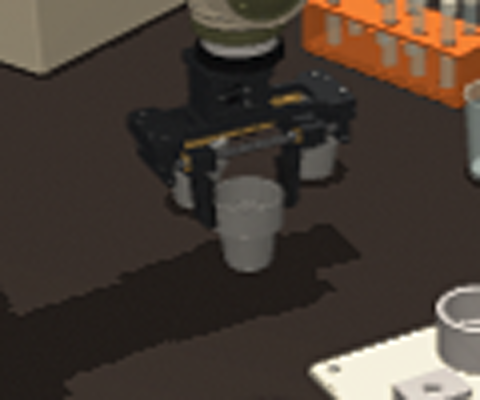

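The grip closed at 64.6 mm on the collar, and its x centre agrees with the image to 1 mm. Lifting and carrying to the seat.

To row units: -40 mm is -0.1, -20 mm is -0.05.

```bash
python3 steer.py '55 0 0 -0.025 0 0 0;55 0 0 -0.1 0 0 0;55 0 0 -0.1 0 0 0;55 -0.05 0.02 -0.05 0 0 0;55 -0.1 0.04 0 0 0 0'
python3 steer.py '55 -0.1 0.04 0 0 0 0;55 -0.1 0.04 0 0 0 0;55 -0.1 0.04 0 0 0 0;55 -0.0875 0.04 0 0 0 0;55 -0.045 0.02 0 0 0 0'
python3 steer.py '55 0 0 0 0 0 0;55 0 0 0 0 0 0;55 0 0 0 0 0 0'
python3 - <<'E'
from h import *
print(np.round(r.read_state()["position"],1),np.round(r.read_state()["contact_force"],1))
E
```

```text
time_s: 4.65
position: [484.8, 65.5, 161.5]
tool_rot: [3.136, 0.0, 1.574]
contact_force: [0.4, 0.2, -0.6]
grip_width: 64.9
gripper_force: 15.0
time_s: 5.15
position: [556.4, -111.1, 158.2]
tool_rot: [3.141, 0.001, 1.569]
contact_force: [-0.6, 0.3, -0.5]
grip_width: 64.5
gripper_force: 15.0
time_s: 5.45
position: [555.4, -107.2, 158.0]
tool_rot: [-3.141, -0.0, 1.572]
contact_force: [0.1, 0.8, -0.3]
grip_width: 64.5
gripper_force: 15.0
[ 555.4 -107.2  158. ] [ 0.1  0.8 -0.3]
```

To row units: 25 mm is 0.0625, -1.3 mm is -0.0033.

```bash
python3 steer.py '55 -0.0033 0.0015 0.0625 0 0 0;55 0 0 0.0625 0 0 0;55 0 0 0.05 0 0 0;55 0 0 0.025 0 0 0;55 0 0 0.0125 0 0 0'
python3 steer.py '55 0 0 0.01 0 0 0;55 0 0 0.0075 0 0 0;55 0 0 0.005 0 0 0;55 0 0 0.0025 0 0 0;55 0 0 0 0 0 0'
```

```text
time_s: 5.95
position: [556.2, -108.8, 72.4]
tool_rot: [-3.141, -0.0, 1.572]
contact_force: [0.8, 0.0, -0.6]
grip_width: 64.1
gripper_force: 15.0
time_s: 6.45
position: [556.5, -109.6, 62.9]
tool_rot: [3.141, 0.0, 1.571]
contact_force: [-0.0, -0.0, -0.5]
grip_width: 64.5
gripper_force: 15.0
```

To row units: 1 mm is 0.0025.

```bash
python3 steer.py '55 0 0 0.0025 0 0 0;55 0 0 0 0 0 0;72 0 0 0 0 0 0;88 0 0 0 0 0 0;88 0 0 0 0 0 0'
python3 steer.py '88 0 0 -0.025 0 0 0;88 0 0 -0.1 0 0 0;88 0 0 -0.1 0 0 0;88 0.1 0 -0.025 0 0 0;88 0.1125 0 0 0 0 0'
python3 steer.py '88 0.1 0 0 0 0 0;88 0.1 0 0 0 0 0;88 0 0 0 0 0 0'
cat > cups.py <<'E'
from h import *
import sys
i=sys.argv[1]
for n in("side","top"): cv2.imwrite(f"pics/{n}{i}.png",r.snapshot(n))
print(np.round(r.read_state()["position"],1))
a=cv2.imread(f"pics/top{i}.png");g=cv2.cvtColor(a,cv2.COLOR_BGR2GRAY)
for k in cv2.findContours((g>75).astype(np.uint8),cv2.RETR_EXTERNAL,cv2.CHAIN_APPROX_NONE)[0]:
    x,y,w,h=cv2.boundingRect(k)
    if 80<x<230 and 150<y<270 and w*h>100:
        e=cv2.minAreaRect(k);print((x,y,w,h),np.round(at("top",*e[0],68)))
s=cv2.imread(f"pics/side{i}.png")
cv2.imwrite(f"pics/v{i}.png",np.hstack([cv2.resize(s[130:270,150:340],(400,295)),cv2.resize(a[100:270,80:340],(400,262)) if 0 else cv2.resize(a[90:280,80:338],(400,295))]))
E
python3 cups.py 4
```

```text
time_s: 6.95
position: [556.4, -109.6, 61.7]
tool_rot: [3.142, 0.0, 1.571]
contact_force: [-0.5, -0.5, -0.4]
grip_width: 85.6
gripper_force: 0.0
time_s: 7.45
position: [557.3, -24.7, 164.7]
tool_rot: [3.137, 0.001, 1.568]
contact_force: [0.6, 0.2, -0.8]
grip_width: 88.2
gripper_force: 0.0
time_s: 7.75
position: [556.0, 59.3, 162.5]
tool_rot: [3.141, -0.001, 1.575]
contact_force: [-0.7, -0.2, 0.3]
grip_width: 88.0
gripper_force: 0.0
[556.4  55.7 162.3]
(95, 180, 23, 19) [557. 360.  68.]
```

View pics/v4.png

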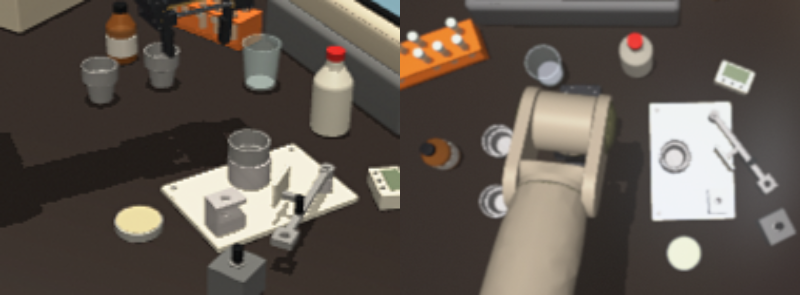

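The first cup is seated upright in the tube. The other two cups (upper cup near (143,180)) are unmoved. Next is the upper one.

To row units: 40 mm is 0.1, 33 mm is 0.0825.

```bash
python3 steer.py '88 0.1 0.015 0 0 0 0;88 0.1 0.015 0 0 0 0;88 0.1 0.015 0 0 0 0;88 0.1 0.015 0 0 0 0;88 0.0825 0.01 0 0 0 0'
python3 steer.py '88 0 0 0.075 0 0 0;88 0 0 0 0 0 0'
python3 - <<'E'
from h import *
print(np.round(r.read_state()["position"],1))
im=r.snapshot("side");cv2.imwrite("pics/side5.png",im)
u,v=px("side",[584,249,60]).astype(int);print(u,v)
cv2.imwrite("pics/c5.png",cv2.resize(im[v-50:v+50,u-60:u+60],None,fx=4,fy=4,interpolation=cv2.INTER_CUBIC))
E
```

```text
time_s: 8.35
position: [585.1, 248.8, 162.0]
tool_rot: [3.141, 0.0, 1.57]
contact_force: [0.8, -0.9, -1.0]
grip_width: 87.8
gripper_force: 0.0
time_s: 8.55
position: [583.2, 247.3, 128.4]
tool_rot: [-3.135, 0.002, 1.57]
contact_force: [-0.2, -0.4, 0.6]
grip_width: 88.3
gripper_force: 0.0
[583.2 247.3 128.4]
225 156
```

View pics/c5.png

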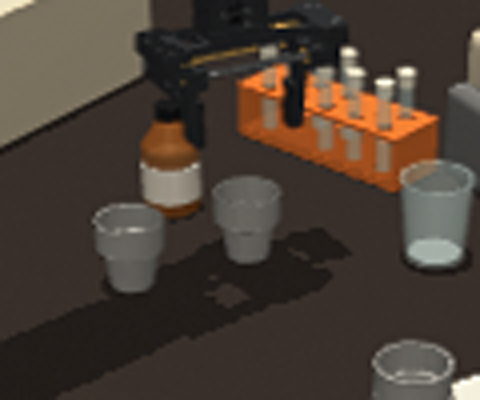

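The cup is where predicted (side rim at about (226,153)), and the fingers sit clear above it. Descending and gripping.

To row units: 30 mm is 0.075, 25 mm is 0.0625.

```bash
python3 steer.py '88 0.0025 0.0013 0.05 0 0 0;88 0 0 0.075 0 0 0;88 0 0 0.0625 0 0 0;88 0 0 0.01 0 0 0;88 0 0 0 0 0 0'
python3 steer.py '55 0 0 0 0 0 0;55 0 0 0 0 0 0;55 0 0 0 0 0 0;55 0 0 0 0 0 0;55 0 0 0 0 0 0' 15
python3 steer.py '55 0 0 -0.025 0 0 0;55 0 0 -0.1 0 0 0;55 0 0 -0.1 0 0 0;55 0 0 -0.075 0 0 0;55 -0.05 0 0 0 0 0'
python3 steer.py '55 -0.1125 -0.0075 0 0 0 0;55 -0.1125 -0.0075 0 0 0 0;55 -0.1125 -0.0075 0 0 0 0;55 -0.1125 -0.0075 0 0 0 0;55 -0.1125 -0.0075 0 0 0 0'
python3 steer.py '55 -0.1125 -0.0075 0 0 0 0;55 -0.1125 -0.0125 0 0 0 0;55 -0.055 -0.0125 0 0 0 0;55 0 0 0 0 0 0;55 0 0 0 0 0 0'
```

```text
time_s: 9.1
position: [585.6, 248.5, 53.9]
tool_rot: [3.141, -0.0, 1.569]
contact_force: [-0.4, 1.4, 0.8]
grip_width: 88.2
gripper_force: 0.0
time_s: 9.6
position: [585.3, 249.5, 53.8]
tool_rot: [3.14, -0.0, 1.571]
contact_force: [-2.3, -1.7, 5.3]
grip_width: 64.7
gripper_force: 15.0
time_s: 10.1
position: [586.2, 231.2, 178.0]
tool_rot: [3.133, -0.002, 1.573]
contact_force: [0.4, -0.5, -1.6]
grip_width: 64.3
gripper_force: 15.0
time_s: 10.6
position: [569.4, 2.8, 173.3]
tool_rot: [3.141, 0.0, 1.571]
contact_force: [0.9, -0.4, -0.2]
grip_width: 64.2
gripper_force: 15.0
time_s: 11.1
position: [556.9, -107.3, 173.0]
tool_rot: [3.142, -0.0, 1.57]
contact_force: [1.1, 0.8, -0.7]
grip_width: 64.7
gripper_force: 15.0
```

To row units: 25 mm is 0.0625, 14 mm is 0.035.

```bash
python3 steer.py '55 -0.0038 0 0.0625 0 0 0;55 0 0 0.0625 0 0 0;55 0 0 0.035 0 0 0;55 0 0 0.015 0 0 0;55 0 0 0.0075 0 0 0'
python3 steer.py '55 0 0 0.005 0 0 0;55 0 0 0.0038 0 0 0;55 0 0 0.0025 0 0 0;55 0 0 0 0 0 0'
```

```text
time_s: 11.6
position: [557.1, -108.1, 99.7]
tool_rot: [-3.141, -0.0, 1.572]
contact_force: [0.4, -0.3, -0.2]
grip_width: 64.7
gripper_force: 15.0
time_s: 12.0
position: [557.1, -109.1, 95.8]
tool_rot: [3.141, 0.0, 1.571]
contact_force: [-0.4, 1.3, 1.8]
grip_width: 64.5
gripper_force: 15.0
```

Contact came at exactly the expected height (95.8). Releasing, then going to the third cup.

To row units: 45 mm is 0.1125, -40 mm is -0.1.

```bash
python3 steer.py '72 0 0 0 0 0 0;88 0 0 0 0 0 0;88 0 0 0 0 0 0'
python3 steer.py '88 0 0 -0.025 0 0 0;88 0 0 -0.1 0 0 0;88 0 0 -0.075 0 0 0;88 0.1 0 0 0 0 0;88 0.1125 -0.025 0 0 0 0'
python3 steer.py '88 0.1125 -0.0375 0 0 0 0;88 0.1125 -0.0375 0 0 0 0;88 0.05 -0.0375 0 0 0 0;88 0 0 0 0 0 0'
python3 cups.py 6
```

```text
time_s: 12.3
position: [556.9, -109.1, 95.3]
tool_rot: [3.142, 0.0, 1.571]
contact_force: [-1.0, -0.2, -0.2]
grip_width: 85.7
gripper_force: 0.0
time_s: 12.8
position: [547.6, -24.1, 176.8]
tool_rot: [3.139, 0.001, 1.568]
contact_force: [0.2, 0.5, 0.1]
grip_width: 88.2
gripper_force: 0.0
time_s: 13.2
position: [500.6, 88.2, 176.1]
tool_rot: [3.141, -0.0, 1.574]
contact_force: [0.3, -0.2, -0.1]
grip_width: 88.3
gripper_force: 0.0
[502.2  85.8 176. ]
(95, 180, 23, 19) [557. 363.  68.]
```

View pics/v6.png

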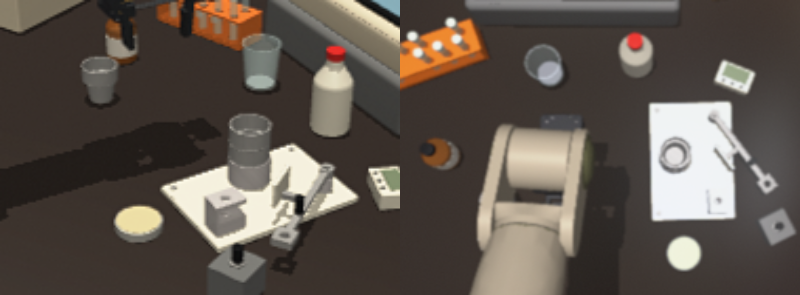

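Two cups are nested upright. The third cup is unmoved in the side view (crop (99,70)).

To row units: 40 mm is 0.1, 38 mm is 0.095.

```bash
python3 steer.py '88 0.1 -0.025 0 0 0 0;88 0.1 -0.025 0 0 0 0;88 0.1 -0.025 0 0 0 0;88 0.095 -0.0225 0.05 0 0 0;88 0.0125 0 0.0625 0 0 0'
python3 steer.py '88 0 0 0 0 0 0'
python3 - <<'E'
from h import *
print(np.round(r.read_state()["position"],1))
im=r.snapshot("side");cv2.imwrite("pics/side7.png",im)
# compare cup B appearance with side1 (unoccluded there)
for f in("side4","side6","side7"):
    a=cv2.imread(f"pics/{f}.png");u,v=px("side",[463,249,30]).astype(int)
    g=cv2.cvtColor(a,cv2.COLOR_BGR2GRAY)[v-16:v+16,u-25:u+25];y,x=np.where(g>95);print(f,u,v,x.mean()+u-25,y.mean()+v-16,len(x))
E
```

```text
time_s: 13.8
position: [463.3, 251.2, 130.6]
tool_rot: [3.139, -0.001, 1.573]
contact_force: [-0.1, -0.3, -0.8]
grip_width: 87.9
gripper_force: 0.0
time_s: 13.9
position: [462.2, 248.6, 127.9]
tool_rot: [-3.137, 0.001, 1.571]
contact_force: [-0.1, 0.2, 0.2]
grip_width: 88.3
gripper_force: 0.0
[462.2 248.6 127.9]
side4 196 169 200.43069306930693 160.48019801980197 202
side6 196 169 199.50515463917526 160.91752577319588 194
side7 196 169 199.9943181818182 160.8806818181818 176
```

To row units: 30 mm is 0.075, 25 mm is 0.0625.

```bash
python3 steer.py '88 0.0025 0.0025 0.05 0 0 0;88 0 0 0.075 0 0 0;88 0 0 0.0625 0 0 0;88 0 0 0.0075 0 0 0;88 0 0 0 0 0 0'
python3 steer.py '55 0 0 0 0 0 0;55 0 0 0 0 0 0;55 0 0 0 0 0 0;55 0 0 0 0 0 0;55 0 0 0 0 0 0' 15
python3 steer.py '55 0 0 -0.025 0 0 0;55 0 0 -0.1 0 0 0;55 0 0 -0.1 0 0 0;55 0 0 -0.1 0 0 0;55 -0.05 0.0125 -0.0625 0 0 0'
python3 steer.py '55 -0.1 0.0275 0 0 0 0;55 -0.1 0.0275 0 0 0 0;55 -0.1 0.0275 0 0 0 0;55 -0.1 0.0275 0 0 0 0;55 -0.1 0.0275 0 0 0 0'
python3 steer.py '55 -0.1 0.0275 0 0 0 0;55 -0.1 0.0275 0 0 0 0;55 -0.1 0.0225 0 0 0 0;55 -0.05 0.0125 0 0 0 0;55 0 0 0 0 0 0'
python3 steer.py '55 0 0 0 0 0 0'
```

```text
time_s: 14.45
position: [465.1, 249.2, 53.4]
tool_rot: [3.141, -0.0, 1.569]
contact_force: [-0.1, 0.3, -0.6]
grip_width: 88.3
gripper_force: 0.0
time_s: 14.95
position: [464.2, 250.1, 53.0]
tool_rot: [3.14, -0.0, 1.571]
contact_force: [-1.6, -1.0, 6.8]
grip_width: 64.5
gripper_force: 15.0
time_s: 15.45
position: [468.9, 231.1, 210.8]
tool_rot: [3.138, -0.001, 1.573]
contact_force: [0.1, -0.0, -0.7]
grip_width: 64.8
gripper_force: 15.0
time_s: 15.95
position: [523.9, 28.3, 207.9]
tool_rot: [3.141, 0.0, 1.571]
contact_force: [0.1, 0.4, -0.9]
grip_width: 64.4
gripper_force: 15.0
time_s: 16.45
position: [560.0, -112.4, 207.3]
tool_rot: [-3.141, 0.0, 1.568]
contact_force: [0.3, -0.3, -1.7]
grip_width: 64.6
gripper_force: 15.0
time_s: 16.55
position: [559.6, -109.6, 207.4]
tool_rot: [-3.141, -0.0, 1.571]
contact_force: [-0.9, -0.3, -1.0]
grip_width: 64.1
gripper_force: 15.0
```

To row units: 30 mm is 0.075, -2.7 mm is -0.0068.

```bash
python3 steer.py '55 0.0013 -0.0068 0.05 0 0 0;55 0 0 0.075 0 0 0;55 0 0 0.045 0 0 0;55 0 0 0.0175 0 0 0;55 0 0 0.01 0 0 0'
python3 steer.py '55 0 0 0.005 0 0 0;55 0 0 0.005 0 0 0;55 0 0 0.0025 0 0 0;55 0 0 0 0 0 0'
```

```text
time_s: 17.05
position: [557.2, -108.6, 128.4]
tool_rot: [-3.142, -0.0, 1.572]
contact_force: [0.1, -0.9, -0.4]
grip_width: 64.6
gripper_force: 15.0
time_s: 17.45
position: [557.3, -109.6, 123.5]
tool_rot: [3.141, 0.0, 1.571]
contact_force: [0.3, -0.6, -0.4]
grip_width: 64.2
gripper_force: 15.0
```

To row units: 0.7 mm is 0.0018.

```bash
python3 steer.py '55 0 0 0.0018 0 0 0;55 0 0 0 0 0 0;72 0 0 0 0 0 0;88 0 0 0 0 0 0;88 0 0 0 0 0 0'
python3 steer.py '88 0 0 -0.025 0 0 0;88 0 0 -0.1 0 0 0;88 0 0 -0.1 0 0 0;88 0.1125 0 0 0 0 0;88 0.1125 0 0 0 0 0'
python3 steer.py '88 0.1125 0 0 0 0 0;88 0.075 0 0 0 0 0;88 0 0 0 0 0 0'
python3 - <<'E'
from h import *
for n in("side","top"):
    a=np.mean([r.snapshot(n).astype(float) for _ in range(4)],0).astype(np.uint8);cv2.imwrite(f"pics/{n}8.png",a)
s=cv2.imread("pics/side8.png");t=cv2.imread("pics/top8.png")
A=cv2.resize(s[175:275,240:340],(500,500),interpolation=cv2.INTER_CUBIC);B=cv2.resize(t[150:250,238:338],(400,400),interpolation=cv2.INTER_CUBIC)
A=A[:, :400];A=cv2.resize(s[175:275,240:340],(400,400),interpolation=cv2.INTER_CUBIC)
cv2.imwrite("pics/v8.png",np.hstack([A,B]))
print(np.round(r.read_state()["position"],1))
for p in([466,-198,62],[557,-108.5,138],[557,-108.5,54],[412,-314,54]):print(p,px("side",p).round(1),px("top",p).round(1))
E
```

```text
time_s: 17.95
position: [557.1, -109.6, 122.3]
tool_rot: [-3.141, -0.0, 1.571]
contact_force: [0.2, -0.8, 0.5]
grip_width: 85.7
gripper_force: 0.0
time_s: 18.45
position: [557.5, -19.3, 214.4]
tool_rot: [3.139, 0.001, 1.568]
contact_force: [0.5, 0.9, -1.1]
grip_width: 87.9
gripper_force: 0.0
time_s: 18.75
position: [556.9, 58.6, 213.3]
tool_rot: [3.141, -0.0, 1.575]
contact_force: [-0.7, -0.9, 0.0]
grip_width: 88.3
gripper_force: 0.0
[557.3  54.6 212.6]
[466, -198, 62] [256.4 224. ] [285.2 218.4]
[557, -108.5, 138] [267.8 181.7] [257.5 186.2]
[557, -108.5, 54] [267. 204.] [256.6 189.9]
[412, -314, 54] [260.2 253.2] [321.9 235.7]
```

View pics/v8.png

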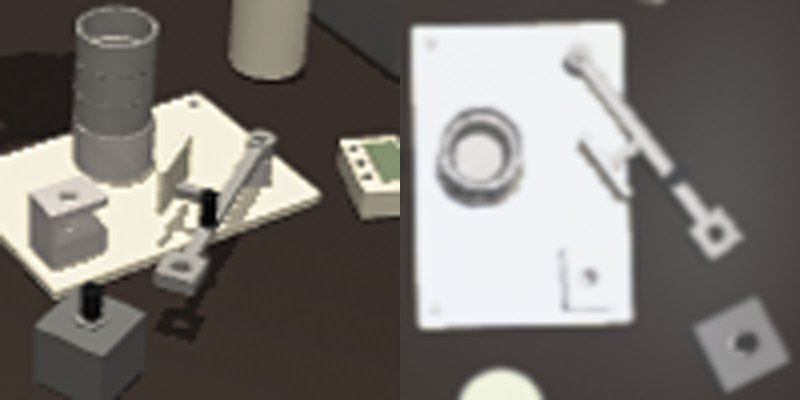

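The side view shows three cups nested straight. The fork hole is at about (257,224), the lug hole at (285,242) and the pin grip at (263,250). Triangulating these.

```bash
cat > tri.py <<'E'
from h import *
def tri(a,b):
    (o1,d1),(o2,d2)=ray("side",*a),ray("top",*b);d1/=np.linalg.norm(d1);d2/=np.linalg.norm(d2)
    A=np.c_[d1,-d2];t=np.linalg.lstsq(A,o2-o1,rcond=None)[0];p,q=o1+d1*t[0],o2+d2*t[1]
    return (p+q)/2,np.linalg.norm(p-q)
def blob(g,c,w,bright,dark,W=None):
    u,v=map(int,c);W=W or w
    P=g[v-w:v+w+1,u-W:u+W+1];k=np.clip((bright-P)/(bright-dark),0,1);k[k<.25]=0
    m=(k>0).astype(np.uint8);n,l=cv2.connectedComponents(m)
    cand=l[w-2:w+3,W-2:W+3];j=np.bincount(cand[cand>0]).argmax();k=k*(l==j)
    y,x=np.mgrid[-w:w+1,-W:W+1];return np.array([u+(k*x).sum()/k.sum(),v+(k*y).sum()/k.sum()]),k.sum()
E
python3 - <<'E'
from tri import *
s=cv2.imread("pics/side8.png");t=cv2.imread("pics/top8.png")
gs=cv2.cvtColor(s,6).astype(float);gt=cv2.cvtColor(t,6).astype(float)
np.set_printoptions(linewidth=200)
print(gs[217:231,248:267].astype(int));print(gs[236:249,278:294].astype(int));print(gs[243:258,255:271].astype(int))
a,n1=blob(gs,(257,224),4,150,110);b,n2=blob(gt,(285,218),3,235,160);print("fork",a,n1,b,n2,tri(a,b),at("side",*a,62),at("top",*b,62))
b,n=blob(gt,(317,208),3,190,85);a,_=blob(gs,(285,241),4,140,90);print("lug",a,b,n,tri(a,b),at("top",*b,52),at("side",*a,52))
b,n=blob(gt,(325,235),4,140,70);a,m=blob(gs,(263,248),7,60,25);print("pin",a,m,b,n,tri(a,b),at("top",*b,66),at("side",*a,66))
E
```

```text
[[239 239 239 239 239 239 239 240 240 241 246 195 124 113 117 120 123 124 124]
 [239 239 239 239 239 239 240 240 240 240 242 246 210 149 123 119 122 124 124]
 [239 239 240 240 240 240 240 240 240 231 221 214 213 225 181 136 129 124 125]
 [239 240 240 240 239 240 232 221 212 209 210 210 210 211 215 188 168 156 159]
 [240 240 240 232 222 214 212 211 211 212 211 212 211 212 212 214 234 246 250]
 [233 223 215 211 212 213 212 202 202 203 204 209 213 214 213 214 213 230 241]
 [202 215 214 213 213 214 194 151 148 152 159 189 211 214 214 214 213 212 228]
 [159 207 217 214 214 215 198 138 122 126 137 188 212 215 215 213 213 211 170]
 [ 90 162 209 218 217 217 218 201 221 230 223 219 216 215 214 177 159 122 107]
 [ 96  96 165 212 218 216 216 217 218 217 217 215 178 162 126 111 115 127 178]
 [100 102  96 190 221 221 217 217 216 180 163 128 110 113 113 145 188 240 246]
 [101 105 102 118 199 220 181 164 130 111 113 116 119 122 125 176 238 245 242]
 [101 105 105 101 124 118 112 115 116 118 123 128 130 131 130 126 173 235 242]
 [102 106 106 105 106 115 117 125 128 135 138 134 133 133 132 131 124 210
[... 1939 characters left out ...]
18.43954248] 8.16 (array([ 465.92280256, -198.44793388,   62.1061687 ]), np.float64(0.2954803417059066)) [ 466.1398161 -198.3678624   62.       ] [ 465.79619145 -198.39317447   62.        ]
lug [284.77364865 241.36486486] [316.50938338 207.96604111] 10.657142857142858 (array([ 500.91712429, -299.98888603,   52.48578976]), np.float64(2.723761661811817)) [ 499.74821715 -299.41979576   52.        ] [ 502.63411399 -299.85732205   52.        ]
pin [263.44602456 249.22042663] 44.2 [324.37816901 235.18098592] 20.285714285714285 (array([ 415.78084857, -319.65231936,   70.22482691]), np.float64(5.295237637858933)) [ 413.47600528 -319.32747592   66.        ] [ 421.06966086 -316.06302477   66.        ]
```

The rows are not in the units I measure in: shifts go in shares of 400 mm and turns go in shares of 90 degrees. I convert before sending: -45 mm is -0.1125, -2 mm is -0.005.

```bash
python3 steer.py '0 -0.1125 -0.005 0 0 0 0;0 -0.1125 -0.005 0 0 0 0;0 -0.1125 -0.005 0 0 0 0;0 -0.1125 -0.005 0 0 0 0;0 -0.1125 -0.005 0 0 0 0'
python3 steer.py '0 -0.1125 -0.005 0 0 0 0;0 -0.1125 -0.0025 0 0 0 0;0 -0.1125 0 0 0 0 0;0 -0.015 0 0.075 0 0 0;0 0 0 0.1 0 0 0'
python3 steer.py '0 0 0 0.1 0 0 0;0 0 0 0.05 0 0 0;0 0 0 0.025 0 0 0;0 0 0 0.025 0 0 0;0 0 0 0 0 0 0'
python3 steer.py '0 0 0 0 0 0 0'
```

```text
time_s: 19.65
position: [546.7, -171.9, 212.7]
tool_rot: [3.141, 0.0, 1.57]
contact_force: [0.2, 0.3, -0.7]
grip_width: 49.8
gripper_force: 0.0
time_s: 20.15
position: [544.1, -313.5, 142.9]
tool_rot: [3.139, 0.003, 1.568]
contact_force: [0.3, -0.4, -0.2]
grip_width: 9.9
gripper_force: 0.0
time_s: 20.65
position: [544.0, -310.7, 62.2]
tool_rot: [-3.141, -0.0, 1.571]
contact_force: [-0.7, 0.0, 0.1]
grip_width: 0.4
gripper_force: 0.0
time_s: 20.75
position: [544.6, -311.0, 63.5]
tool_rot: [3.14, 0.001, 1.571]
contact_force: [0.6, 0.4, -0.5]
grip_width: 0.4
gripper_force: 0.0
```

To row units: 10 mm is 0.025, 8 mm is 0.02.

```bash
python3 steer.py '0 0.025 0 0.01 0 0 0;0 0.025 0 0 0 0 0;0 0.02 0 0 0 0 0;0 0.015 -0.0025 0 0 0 0;0 0.015 -0.005 0 0 0 0'
python3 steer.py '0 0.02 -0.01 0 0 0 0;0 0.02 -0.01 0 0 0 0;0 0.02 -0.0075 0 0 0 0;0 0.02 -0.0075 0 0 0 0;0 0.02 -0.0075 0 0 0 0'
python3 steer.py '0 0.015 -0.005 0 0 0 0;0 0.01 -0.0025 0 0 0 0;0 0.005 0 0 0 0 0;0 0 0 0 0 0 0'
```

```text
time_s: 21.25
position: [539.9, -271.1, 58.7]
tool_rot: [-3.139, 0.002, 1.572]
contact_force: [-12.3, -9.3, 1.7]
grip_width: 0.2
gripper_force: 6.2
time_s: 21.75
position: [524.1, -230.0, 58.7]
tool_rot: [3.141, 0.0, 1.571]
contact_force: [0.5, -0.2, -0.7]
grip_width: 0.3
gripper_force: 0.6
time_s: 22.15
position: [521.2, -218.3, 58.6]
tool_rot: [-3.142, -0.0, 1.571]
contact_force: [0.2, -0.1, 0.4]
grip_width: 0.5
gripper_force: 0.0
```

Run:
```python
from h import *
s=r.snapshot("side");t=r.snapshot("top");cv2.imwrite("pics/side9.png",s);cv2.imwrite("pics/top9.png",t)
A=cv2.resize(s[165:265,240:340],(400,400),interpolation=cv2.INTER_CUBIC);B=cv2.resize(t[150:250,238:338],(400,400),interpolation=cv2.INTER_CUBIC)
cv2.imwrite("pics/v9.png",np.hstack([A,B]))
```

```text
(no output)
```

View pics/v9.png

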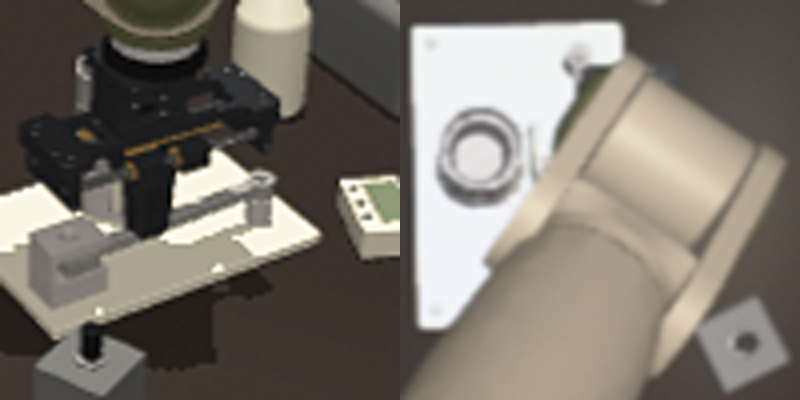

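The arm is almost shut, with the lug entering the fork. I'll push on until the stop is felt.

To row units: 3 mm is 0.0075, 2 mm is 0.005.

```bash
python3 steer.py '0 0.0075 -0.0025 0 0 0 0;0 0.005 0 0 0 0 0;0 0 0 0 0 0 0'
python3 steer.py '0 0.005 0 0 0 0 0;0 0 0 0 0 0 0'
python3 steer.py '0 0.005 0 0 0 0 0;0 0 0 0 0 0 0'
python3 steer.py '0 0.0025 0 0 0 0 0;0 0 0 0 0 0 0'
```

```text
time_s: 22.55
position: [520.1, -213.3, 58.5]
tool_rot: [-3.141, -0.0, 1.571]
contact_force: [0.1, -0.3, 0.0]
grip_width: 0.6
gripper_force: 0.0
time_s: 22.75
position: [520.1, -212.7, 58.6]
tool_rot: [3.141, 0.002, 1.571]
contact_force: [-1.5, -8.2, -1.1]
grip_width: 0.6
gripper_force: 3.7
time_s: 22.95
position: [520.2, -212.6, 58.7]
tool_rot: [3.141, 0.006, 1.571]
contact_force: [-2.2, -16.1, -5.0]
grip_width: 0.5
gripper_force: 8.4
time_s: 23.15
position: [520.2, -212.5, 58.7]
tool_rot: [3.14, 0.007, 1.571]
contact_force: [-3.2, -22.0, -6.3]
grip_width: 0.6
gripper_force: 10.7
```

To row units: -40 mm is -0.1, -30 mm is -0.075.

```bash
python3 steer.py '0 -0.025 0 0 0 0 0;0 -0.05 0 0 0 0 0;0 0 0 -0.1 0 0 0;44 0 0 -0.1 0 0 0;44 -0.05 -0.075 -0.025 0 0 0'
python3 steer.py '44 -0.07 -0.095 0 0 0 0;44 -0.07 -0.095 0 0 0 0;44 0 0 0 0 0 0'
python3 - <<'E'
from tri import *
print(np.round(r.read_state()["position"],1))
t=cv2.imread("pics/top8.png");gt=cv2.cvtColor(t,6)
print(gt[229:242,316:333]);print(tri((262.5,249.5),(324.4,235.1)),at("side",262.5,249.5,66),at("top",324.4,235.1,66))
E
```

```text
time_s: 23.65
position: [492.7, -259.3, 152.6]
tool_rot: [3.135, 0.004, 1.574]
contact_force: [-0.2, -0.5, -0.7]
grip_width: 14.3
gripper_force: 0.0
time_s: 23.95
position: [410.9, -317.9, 148.8]
tool_rot: [-3.141, 0.0, 1.566]
contact_force: [1.6, 1.1, 0.2]
grip_width: 38.2
gripper_force: 0.0
[ 410.9 -317.9  148.8]
[[121 135 144 148 150 149 149 149 148 147 147 147 144 126  95  73  68]
 [146 149 151 151 150 149 149 148 148 148 147 147 147 138 111  81  69]
 [152 151 151 150 150 149 146 146 146 146 146 147 147 144 125  95  73]
 [152 151 150 149 148 150 142 136 134 134 138 144 147 146 139 113  83]
 [152 151 150 149 151 153 134 113 100  95 110 133 145 147 143 126  97]
 [151 150 150 152 162 145 105  79  72  69  82 117 140 146 146 139 117]
 [152 150 148 154 171 143  87  67  69  66  72 101 132 144 147 143 127]
 [151 150 149 155 166 138  87  70  71  69  78 109 136 145 147 146 139]
 [151 150 149 151 154 140 115 101  90  83  98 127 143 146 146 146 143]
 [149 150 150 149 151 151 151 144 126 115 127 142 146 146 146 146 146]
 [145 151 149 149 149 150 149 145 137 137 143 146 147 146 146 147 146]
 [135 149 150 150 149 148 147 146 145 146 147 147 147 146 146 145 141]
 [121 145 150 150 149 149 148 148 147 147 147 147 146 145 141 132 115]]
(array([ 414.73623298, -319.19093657,   69.51509222]), np.float64(2.3634540764516565)) [ 418.14531414 -315.86261448   66.        ] [ 413.72689682 -319.40227652   66.        ]
```

To row units: 30 mm is 0.075, 20 mm is 0.05.

```bash
python3 steer.py '44 0 0.0075 0.05 0 0 0;44 0 0 0.075 0 0 0;44 0 0 0.05 0 0 0;44 0 0 0.03 0 0 0;44 0 0 0.02 0 0 0'
python3 steer.py '44 0 0 0 0 0 0;10 0 0 0 0 0 0;10 0 0 0 0 0 0;10 0 0 0 0 0 0;10 0 0 0 0 0 0' 4
python3 steer.py '10 0 0 0 0 0 0;10 0 0 0 0 0 0'
```

```text
time_s: 24.45
position: [417.4, -314.6, 57.8]
tool_rot: [-3.141, -0.001, 1.571]
contact_force: [0.0, -0.0, 0.4]
grip_width: 44.1
gripper_force: 0.0
time_s: 24.95
position: [416.6, -314.8, 59.2]
tool_rot: [-3.14, 0.0, 1.571]
contact_force: [-7.5, -0.1, 6.7]
grip_width: 18.7
gripper_force: 4.1
time_s: 25.15
position: [416.4, -314.8, 59.2]
tool_rot: [-3.14, 0.0, 1.571]
contact_force: [-7.8, -0.1, 6.3]
grip_width: 18.3
gripper_force: 4.1
```

To row units: -3 mm is -0.0075.

```bash
python3 steer.py '30 0 0 0 0 0 0;30 0 -0.0075 0 0 0 0;30 0 0 0 0 0 0;10 0 0 0 0 0 0;10 0 0 0 0 0 0' 4
python3 steer.py '10 0 0 0 0 0 0;10 0 0 0 0 0 0'
```

```text
time_s: 25.65
position: [414.3, -314.6, 58.5]
tool_rot: [3.141, 0.0, 1.571]
contact_force: [1.2, 0.6, 0.3]
grip_width: 16.2
gripper_force: 0.7
time_s: 25.85
position: [414.3, -314.6, 58.5]
tool_rot: [3.141, -0.0, 1.571]
contact_force: [-0.5, 0.3, 0.6]
grip_width: 15.6
gripper_force: 4.0
```

To row units: -30 mm is -0.075, 0.138 rad is 0.0879.

```bash
python3 steer.py '44 0 0 0 0 0 0;44 0 0 0 0 0 0;44 0 0 -0.075 0 0 0.0318;44 0 0 0 0 0 0.0879;44 0 0 0 0 0 0.0879'
python3 steer.py '44 0 0 0 0 0 0.0879;44 0 0 0 0 0 0.0879;44 0 0 0 0 0 0.0879;44 0 0 0 0 0 0.0879;44 0 0 0 0 0 0.0879'
python3 steer.py '44 0 0 0 0 0 0.0879;44 0 0 0 0 0 0.0879;44 0 0 0 0 0 0.0879;44 0 0 0 0 0 0.0898;44 0 0 0 0 0 0'
python3 steer.py '44 0 0 0 0 0 0'
```

```text
time_s: 26.35
position: [414.4, -314.9, 89.2]
tool_rot: [3.14, 0.001, 1.239]
contact_force: [-0.5, -0.3, -0.7]
grip_width: 44.0
gripper_force: 0.0
time_s: 26.85
position: [414.2, -314.6, 88.5]
tool_rot: [-3.142, 0.0, 0.549]
contact_force: [0.3, 0.0, 0.1]
grip_width: 43.9
gripper_force: 0.0
time_s: 27.35
position: [414.2, -314.6, 88.5]
tool_rot: [-3.142, 0.0, -0.001]
contact_force: [0.3, 1.2, -0.9]
grip_width: 44.1
gripper_force: 0.0
time_s: 27.45
position: [414.2, -314.6, 88.5]
tool_rot: [-3.142, 0.0, 0.004]
contact_force: [0.3, -0.6, -0.1]
grip_width: 43.7
gripper_force: 0.0
```

To row units: 15 mm is 0.0375, 2 mm is 0.005.

```bash
python3 steer.py '44 0 0.005 0.0375 0 0 0;44 0 0 0.0375 0 0 0;44 0 0 0 0 0 0;10 0 0 0 0 0 0;10 0 0 0 0 0 0' 4
python3 steer.py '10 0 0 0 0 0 0;10 0 0 0 0 0 0'
```

```text
time_s: 27.95
position: [414.5, -316.9, 59.3]
tool_rot: [3.141, -0.001, 0.001]
contact_force: [-0.6, 0.5, 0.6]
grip_width: 30.3
gripper_force: 0.0
time_s: 28.15
position: [414.7, -318.0, 59.6]
tool_rot: [3.138, -0.002, 0.0]
contact_force: [-2.0, -4.8, 1.8]
grip_width: 16.0
gripper_force: 4.0
```

To row units: 2 mm is 0.005, 0.5 mm is 0.0013.

```bash
python3 steer.py '30 0 0 0 0 0 0;30 0 0.005 0.0013 0 0 0;30 0 0 0 0 0 0;10 0 0 0 0 0 0;10 0 0 0 0 0 0' 4
python3 steer.py '10 0 0 0 0 0 0;10 0 0 0 0 0 0'
```

```text
time_s: 28.65
position: [414.2, -318.5, 57.9]
tool_rot: [-3.141, 0.0, -0.0]
contact_force: [-0.9, -3.0, 2.1]
grip_width: 16.2
gripper_force: 2.2
time_s: 28.85
position: [414.2, -318.7, 58.0]
tool_rot: [3.141, -0.0, -0.0]
contact_force: [-0.8, -0.7, -0.1]
grip_width: 15.5
gripper_force: 4.0
```

The pin is gripped square at (414.2, -318.7). Firming the grip, lifting and moving over the fork.

To row units: -30 mm is -0.075, -20 mm is -0.05.

```bash
python3 steer.py '10 0 0 0 0 0 0;10 0 0 0 0 0 0;10 0 0 -0.0125 0 0 0;10 0 0 -0.05 0 0 0;10 0 0 -0.075 0 0 0' 25
python3 steer.py '10 0 0 -0.0625 0 0 0;10 0.025 -0.06 0 0 0 0;10 0.035 -0.0825 0 0 0 0;10 0.035 -0.0825 0 0 0 0;10 0.0225 -0.0525 0 0 0 0'
python3 steer.py '10 0.0108 -0.0238 0 0 0 0;10 0 0 0 0 0 0;10 0 0 0 0 0 0;10 0 0 0 0 0 0'
python3 - <<'E'
from h import *
S=[r.read_state()]
print(np.round(S[0]["position"],1),S[0]["grip_width"])
s=np.mean([r.snapshot("side").astype(float) for _ in range(3)],0).astype(np.uint8);cv2.imwrite("pics/side10.png",s)
A=cv2.resize(s[175:265,215:315],(800,600) if 0 else (660,594),interpolation=cv2.INTER_CUBIC);cv2.imwrite("pics/v10.png",A)
E
```

```text
time_s: 29.35
position: [413.6, -317.8, 112.7]
tool_rot: [-3.139, 0.002, -0.0]
contact_force: [0.0, -0.6, -1.2]
grip_width: 14.9
gripper_force: 25.0
time_s: 29.85
position: [461.6, -205.3, 138.4]
tool_rot: [-3.141, 0.0, 0.001]
contact_force: [0.2, -0.0, -1.2]
grip_width: 15.3
gripper_force: 25.0
time_s: 30.25
position: [465.2, -199.0, 138.0]
tool_rot: [3.142, 0.0, -0.001]
contact_force: [0.1, -0.5, -1.0]
grip_width: 15.0
gripper_force: 25.0
[ 465.2 -199.   138. ] 15.037654136862594
```

View pics/v10.png

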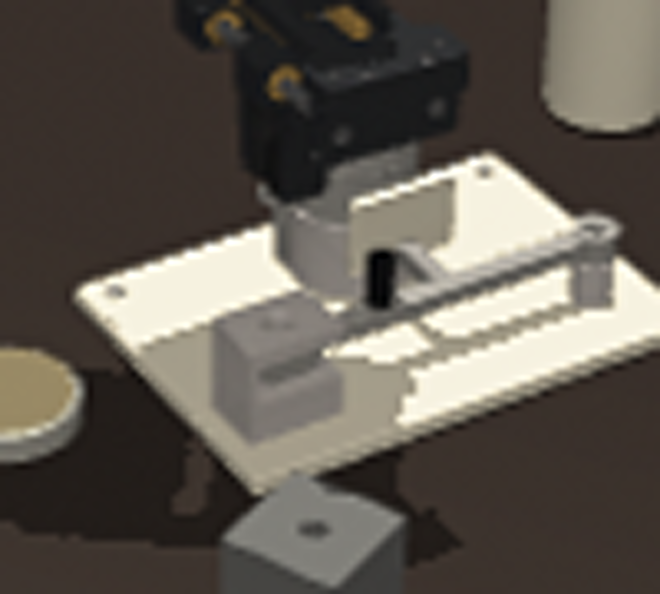

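Run:
```python
from h import *
for z in(138,130,112,94):
    u,v=px("side",[465.2,-199,z]);print(z,u,v,"crop",(u-215+.5)*6.6,(v-175+.5)*6.6)
s=cv2.imread("pics/side10.png");np.set_printoptions(linewidth=200)
print(cv2.cvtColor(s,6)[196:220,246:272])
```

```text
138 256.7583700082652 203.03179985685307 crop 278.9052420545504 188.30987905523025
130 256.71170040285097 205.31870939497838 crop 278.59722265881635 203.40348200685733
112 256.60775279510347 210.41236239489422 crop 277.9111684476829 237.0215918063018
94 256.5052466489402 215.43538072334337 crop 277.23462788300543 270.17351277406624
[[ 49  49  50  50  51  33  22  21  24  21  18  21  24  25  26  24  23  26  26  37  60  45  28  25  26  26]
 [ 49  50  50  50  51  34  23  22  23  18  16  21  24  25  26  25  27  26  27  25  24  25  25  25  25  29]
 [ 49  49  50  50  51  34  23  21  23  18  17  21  26  26  26  24  44  35  26  25  24  27  29  37  49  64]
 [ 50  50  50  50  51  41  28  21  23  17  18  22  25  26  26  23  30  28  26  28  36  63  70  96 106 104]
 [ 50  50  50  50  50  42  29  21  23  17  18  22  25  26  25  26  26  24  40  62  99 108 106 103 102 102]
 [ 50  50  50  50  51  50  47  30  22  15  17  22  27  26  26  26  26  23  54 100 112 106 103 101  99 103]
 [ 49  49  49  49  50  50  50  45  50  30  15  21  26  26  25  25  25  22  52  93 103  97  96  95  96  96]
 [ 49  50  50  49
[... 1102 characters left out ...]
  84 102 113 117 120 122 122 122 123 125 142 147 101  35]
 [242 241 241 241 241 241 241 241 242 245 215 131  92 103 114 117 120 122 124 123 123 122 138 147  81   7]
 [241 241 241 241 241 241 241 241 241 243 247 218 137 105 111 117 122 123 124 125 124 123 139 147  83   8]
 [241 241 241 241 241 241 241 241 241 241 243 248 223 139 107 115 121 123 125 125 126 125 150 146  77   7]
 [241 241 241 241 241 241 241 241 241 241 242 244 250 200 124 114 120 123 125 126 126 127 125 127  71   9]
 [241 241 241 241 241 241 241 241 242 242 244 244 246 251 187 129 126 123 125 126 126 126 127 130  73   9]
 [241 241 241 241 241 242 242 244 244 244 246 216 167 132 123 153 154 137 133 127 127 128 129 130  72   9]]
```

Run:
```python
from h import *
np.set_printoptions(linewidth=200)
a=cv2.cvtColor(cv2.imread("pics/side8.png"),6).astype(int);b=cv2.cvtColor(cv2.imread("pics/side10.png"),6).astype(int)
print((b-a)[200:222,248:270])
```

```text
[[  20   20   21   13   -1   -8   -6  -12  -11   -4  -30  -53  -59  -69  -70  -71  -57  -35   -1    7    5    4]
 [  21   20   22   20   18    1   -8  -15  -12   -4  -30  -54  -59  -64  -64  -74  -47   -4    5    3    3    1]
 [  20   20   21   20   21   16   20    1  -14   -5  -42  -57  -61  -66  -70  -73  -44   -5    3    1    1    2]
 [  21   20   21   20   19   19   72   37  -13   -4  -46  -58  -62  -66  -72  -72  -25   -1    2    0    0   -3]
 [  21   21   19   19   19   19   66   53   16   -3  -69  -67  -59  -60  -60  -42   -5    3    1   -1    6   24]
 [  20   20   20   20   20   18   41   71   69   19  -42  -42  -33  -13    3    6    4    2    1   -1   71  148]
 [  19   20   21   20   20   19   17   24   59   51   10  -21   -7    4    3    3    2    2    0   -2   82   62]
 [  20   20   20   21   19   20   20   19   53   57    6   -1    4    2    1    2    1    1    1    4   37   45]
 [  20   21   21   21   21   20   15   13    1  -17  -11    1    3    3    2    2    3    1    0    5   36   42]
 [  20   18   20   12    7    7    8   11  -98 -148  -59    4    2    2    1    3  
[... 686 characters left out ...]
    2    2   16   22]
 [   2    2    2    2    2    2    1    2    3    5    6    4    2    2    3    1    2    2    2    3   29   24]
 [   2    2    2    2    2    2    2    1    2    3    4    5    0    1    3    3    2    2    2    3    2    6]
 [   2    2    2    2    2    2    2    2    4    4    4    5  -23  -20    3    4    3    2    2    2    2    8]
 [   2    2    1    2    2    4    4    4    6  -15  -54  -82  -90  -72  -27    1    4    3    2    3    5    7]
 [   3    3    4    3    5    6  -16  -55  -82  -89  -87  -84  -84  -86  -88  -47   -5    5    6    2    5  -17]
 [   3    4    6  -16  -55  -82  -90  -87  -85  -83  -83  -84  -83  -84  -84  -88  -26    4    3  -31  -44  -40]]
```

Differencing the images shows the shank at about column 257.7 in the side view and the hole at about 256.6. The pin therefore has to move slightly toward -x and +y. That matches the felt seat and stop positions, which put the fork at about (464.2, -197.2). I'll lower it gently.

To row units: 10 mm is 0.025, -1.7 mm is -0.0043.

```bash
python3 steer.py '10 -0.0023 -0.0043 0.025 0 0 0;10 0 0 0.025 0 0 0;10 0 0 0.015 0 0 0;10 0 0 0.01 0 0 0;10 0 0 0 0 0 0'
python3 steer.py '10 0 0 0.0025 0 0 0;10 0 0 0.0025 0 0 0;10 0 0 0.0025 0 0 0;10 0 0 0 0 0 0'
python3 steer.py '10 0 0 0.0025 0 0 0;10 0 0 0.0025 0 0 0;10 0 0 0 0 0 0'
```

```text
time_s: 30.9
position: [464.4, -196.3, 107.3]
tool_rot: [-3.141, 0.001, -0.0]
contact_force: [-0.8, 0.5, -1.4]
grip_width: 15.1
gripper_force: 25.0
time_s: 31.3
position: [464.6, -196.4, 105.0]
tool_rot: [3.142, -0.0, -0.0]
contact_force: [0.3, -0.2, -0.7]
grip_width: 14.7
gripper_force: 25.0
time_s: 31.6
position: [464.6, -196.4, 102.9]
tool_rot: [-3.141, 0.0, -0.0]
contact_force: [0.6, 0.0, -0.7]
grip_width: 14.7
gripper_force: 25.0
```

To row units: 2 mm is 0.005.

```bash
python3 steer.py '10 0 0 0.005 0 0 0;10 0 0 0.005 0 0 0;10 0 0 0.005 0 0 0;10 0 0 0 0 0 0'
python3 steer.py '10 0 0 0.005 0 0 0;10 0 0 0.005 0 0 0;10 0 0 0 0 0 0'
```

```text
time_s: 32.0
position: [464.6, -196.5, 96.8]
tool_rot: [3.142, 0.0, -0.0]
contact_force: [-0.2, -0.5, -1.3]
grip_width: 15.3
gripper_force: 25.0
time_s: 32.3
position: [464.6, -196.5, 92.8]
tool_rot: [3.142, 0.0, -0.0]
contact_force: [0.1, -0.7, -1.8]
grip_width: 14.9
gripper_force: 25.0
```

To row units: 3 mm is 0.0075.

```bash
python3 steer.py '10 0 0 0.0075 0 0 0;10 0 0 0.0075 0 0 0;10 0 0 0 0 0 0'
python3 steer.py '10 0 0 0.0075 0 0 0;10 0 0 0.0075 0 0 0;10 0 0 0 0 0 0'
python3 steer.py '10 0 0 0.0075 0 0 0;10 0 0 0.0075 0 0 0;10 0 0 0.005 0 0 0;10 0 0 0 0 0 0'
python3 steer.py '10 0 0 0.0038 0 0 0;10 0 0 0 0 0 0'
```

```text
time_s: 32.6
position: [464.5, -196.4, 86.6]
tool_rot: [-3.142, 0.0, -0.0]
contact_force: [0.6, -2.5, -1.6]
grip_width: 15.1
gripper_force: 25.0
time_s: 32.9
position: [464.5, -196.4, 80.6]
tool_rot: [-3.142, 0.0, -0.0]
contact_force: [-0.4, -2.0, -1.4]
grip_width: 15.0
gripper_force: 25.0
time_s: 33.3
position: [464.6, -196.5, 72.7]
tool_rot: [3.142, 0.0, -0.0]
contact_force: [0.4, -3.0, -2.3]
grip_width: 15.0
gripper_force: 25.0
time_s: 33.5
position: [464.6, -196.5, 71.5]
tool_rot: [3.141, -0.0, -0.0]
contact_force: [0.1, -3.5, -0.8]
grip_width: 15.3
gripper_force: 25.0
```

To row units: 1 mm is 0.0025.

```bash
python3 steer.py '10 0 0 0.0025 0 0 0;10 0 0 0 0 0 0'
python3 steer.py '10 0 0 0.0025 0 0 0;10 0 0 0 0 0 0'
python3 steer.py '10 0 0 0.0025 0 0 0;10 0 0 0 0 0 0'
```

```text
time_s: 33.7
position: [464.7, -196.5, 70.6]
tool_rot: [3.141, -0.0, -0.0]
contact_force: [0.9, -3.3, 0.5]
grip_width: 14.9
gripper_force: 25.0
time_s: 33.9
position: [464.7, -196.6, 69.9]
tool_rot: [3.141, -0.0, -0.0]
contact_force: [-1.4, -2.5, 4.7]
grip_width: 14.8
gripper_force: 25.0
time_s: 34.1
position: [464.8, -196.6, 69.8]
tool_rot: [3.141, -0.001, 0.0]
contact_force: [-4.6, -0.4, 14.4]
grip_width: 15.4
gripper_force: 25.0
```

The head seated at the expected height (69.9 against 70). Releasing and backing off to check.

To row units: -40 mm is -0.1, -20 mm is -0.05.

```bash
python3 steer.py '34 0 0 0 0 0 0;34 0 0 0 0 0 0;34 0 0 0 0 0 0;34 0 0 -0.05 0 0 0;34 0 0 -0.1 0 0 0'
python3 steer.py '34 0 0 -0.125 0 0 0;34 0 0 -0.1 0 0 0;34 -0.05 0.1 0 0 0 0;34 -0.05 0.1125 0 0 0 0;34 -0.05 0.1125 0 0 0 0'
python3 steer.py '34 -0.0375 0.1125 0 0 0 0;34 -0.0375 0.1125 0 0 0 0;34 -0.025 0.1125 0 0 0 0;34 0 0.1125 0 0 0 0;34 0 0 0 0 0 0'
python3 - <<'E'
from h import *
s=r.snapshot("side");t=r.snapshot("top");cv2.imwrite("pics/side11.png",s);cv2.imwrite("pics/top11.png",t)
A=cv2.resize(s[130:270,200:340],(400,400),interpolation=cv2.INTER_CUBIC);B=cv2.resize(t[110:270,90:350],(400,246),interpolation=cv2.INTER_CUBIC)
B=cv2.copyMakeBorder(B,0,154,0,0,cv2.BORDER_CONSTANT);C=cv2.resize(t[200:235,258:308],(220,154),interpolation=cv2.INTER_CUBIC);B[246:400,:220]=C
cv2.imwrite("pics/v11.png",np.hstack([A,B]));print(r.read_state()["position"].round())
E
```

```text
time_s: 34.6
position: [463.3, -195.3, 126.9]
tool_rot: [-3.137, 0.005, -0.0]
contact_force: [-0.1, 0.2, 0.1]
grip_width: 33.8
gripper_force: 0.0
time_s: 35.1
position: [403.8, -327.3, 218.6]
tool_rot: [-3.141, -0.0, 0.001]
contact_force: [1.4, -0.1, -0.4]
grip_width: 34.2
gripper_force: 0.0
time_s: 35.6
position: [363.0, -510.1, 216.4]
tool_rot: [-3.14, 0.001, -0.004]
contact_force: [-0.2, 0.9, -1.0]
grip_width: 33.9
gripper_force: 0.0
[ 364. -506.  217.]
```

View pics/v11.png

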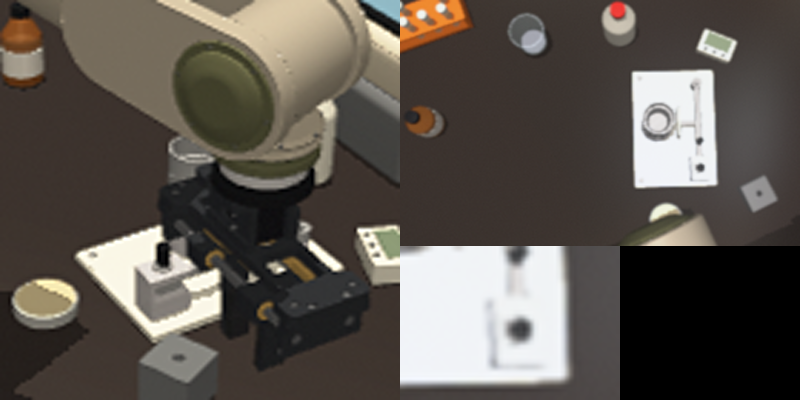

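The pin stands in the fork with its head on top, the arm is shut, and the stack is straight. No cup is left on the bench and the bystanders are in place, so I'm handing in.

```bash
python3 -c "
from plant import r
print(r.hand_in())"
```

```text
the job is handed in; nothing more can be done
None
```

The job is handed in at about 36 s of the 210 s allowed: all three cups found on the bench are nested in the seat, the retaining arm is shut against its stop, and the locking pin is home with its head on the fork; the hand-in gave no verdict.

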